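# Reverse the ratchet and tighten the clamp on the blender blade unit

## Task

The ratchet wrench on the bridge clamp was left set to loosen. Flip its direction lever right over to tighten, swing the handle back anticlockwise (seen from above) well past the middle of its swing, feeling that it free-wheels and does not unscrew the clamp, then turn it clockwise, with further strokes if needed, until the clamp foot is firmly down on the blade unit: about 10 N of push at the middle of the grip, and never as much as 18 N, which would overtighten it. Leave the lever set to tighten, let go, and leave the things around it where they are.

Things in the scene. Friction and masses are not known exactly. Their poses are not given: they have to be found in the camera images.
- clamp: bridge clamp bolted to the bench: dark base plate 170 x 110 x 14 mm, two grey uprights, grey crossbar along its x, top at z = 110 mm. Origin: centre of the base's underside; the vertical screw axis passes through it. A 30 mm socket (z 110 to 140 mm) on the screw carries the ratchet wrench. Two steel stop pegs (10 mm thick) at x = +-37, y = 34 mm reach up to z = 168 mm.
- wrench (a joint): angle of the ratchet handle, rad, growing clockwise from above; 0 = along the clamp's +y, at q along (sin q, cos q) in the clamp's x, y. Stops at -0.55 and 0.55; starts at 0.25 to 0.45. Free-wheeling takes 0.1 Nm, in clicks up to 0.4 Nm (1 to 2.5 N at the grip); teeth are 0.26 rad apart, so a stroke may begin with that much lost motion. A tight screw may push it back a little when let go.
- grip (a point): middle of the wrench's black handle grip, 160 mm from the screw axis, at clamp z = 155 mm. The grip bar is 24 mm wide, 22 mm high (z 144 to 166 mm), and runs from 100 to 215 mm from the axis; nothing tall lies below it. Axes of the wrench: y outward along the handle, z up, x sideways.
- axis_top (a point): centre of the flat top of the ratchet head (steel, 48 mm across, z 140 to 170 mm), on the screw axis at clamp z = 170 mm; axes of the wrench: y outward along the handle.
- lever (a joint): direction lever on the ratchet head, rad relative to the wrench, growing clockwise from above: 0 = loosen (drives anticlockwise, free-wheels clockwise), 0.9 = right over, tighten (drives clockwise, free-wheels anticlockwise); halfway neither drives. Starts at 0 to 0.06. Takes 2 to 4 N at its tip, stays where left, has end stops; above 0.8 is right over. Pushed past its stop it turns the wrench.
- lever_tip (a point): point on the lever's dark upright fin, 27 mm from the screw axis, at clamp z = 184 mm. The fin is 7 mm thick, 16 mm high (z 176 to 192 mm) and reaches from 2 to 34 mm from the axis on the side away from the handle: in the wrench's x, y it points along (sin a, -cos a), a = 0.45 - lever joint, so flipping to tighten sweeps it from the wrench's +x side to its -x side. Site y points inward.
- screw (a joint): turn of the clamp screw, rad, 0 at the start, growing clockwise (tightening). Running friction 0.6 Nm (about 4.5 N at the middle of the grip while it turns, wrench drag included; 1 to 3 N when stopped). Each rad lowers the foot 2 mm. Once the foot has landed the torque climbs by about 3.5 Nm per rad (22 N at the grip per rad); friction holds the screw.
- foot_face (a point): centre of the underside of the clamp foot, under the crossbar, above the blade unit (black disc with an aluminium boss). The blade unit's height varies: the starting gap is 0.8 to 2.8 mm and not told, so the landing must be felt. A push of 10 N at the middle of the grip leaves it pressed with about 300 N; over 1100 N (about 18 N at the grip) spoils it.
- foot: the clamp foot: round, 36 mm across, 18 mm high, rubber-faced steel; origin at the centre of its underside.
- spare_socket: bystander: steel socket, diameter 28 mm, 40 mm high, standing; origin under its centre. Leave alone.
- screwdriver: bystander: screwdriver lying on the table. Leave alone.
- steel_cup: bystander: steel cup, diameter 76 mm, 85 mm high; origin under its centre. Leave alone.
- steel_bowl: bystander: steel bowl, diameter 120 mm, 50 mm high; origin under its centre. Leave alone.

How it is judged (in metres and radians):
On the way, in this order (a step that is already met when the one before it is completed fails the run):
1. the direction lever is flipped right over to tighten (value of joint lever above 0.8 rad), for 0.2 s.
2. the handle is swung back anticlockwise, beyond -0.25 rad, free-wheeling (value of joint wrench below -0.25 rad and value of joint lever above 0.7 rad), for 0.05 s.
3. the screw is turned until the foot presses on the blade unit with more than 200 N (contact force between foot and anything else above 200 N), for 0.1 s.
At the end, for the whole second after the job is handed in: The foot stays pressed on the blade unit with more than 130 N, the lever is still set to tighten (joint above 0.7 rad) and the wrench is at rest (under 0.1 rad/s), let go (contact force between foot and anything else above 130 N and value of joint lever above 0.7 rad and velocity of joint wrench between -0.1 and 0.1 rad/s); the robot touches nothing.
It fails at once if the clamp is overtightened: the foot presses with more than 1100 N (about 18 N at the middle of the grip) (contact force between foot and anything else above 1100 N).
It fails at once if the screw is loosened by more than 0.15 rad (value of joint screw below -0.15 rad).
It fails at once if a bystander is moved by more than 30 mm (distance of any of spare_socket, screwdriver, steel_cup, steel_bowl from where it was at the start of the episode above 0.03 m).
It also fails if it takes over 67 s, if anything falls off the work surface, if the arm or the gripper's body presses on something with over 40 N, if the wrist force passes 120 N, or if a joint passes its speed limit or range.

## Robot

A 7-joint arm with a two-finger parallel gripper is mounted at the origin on the work surface. World frame = base frame: x ahead of the robot, y to its left, z up, the work surface at z = 0. Lengths are in mm, angles in rad, forces in N, time in s.
With the tool pointing down it reaches from about 425 to 800 mm from the base axis. Payload 8.3 kg.
Tool frame: the origin (TCP) lies at the very end of the fingers, on their centre line; the grasp point (between the pads) lies 19 mm behind it; x points along the fingers, y is the direction in which the jaws open and shut, and the axes are right-handed (so a half turn about x gives the same grasp; the last joint's range is limited). The gripper opens to 85 mm and grips with 20 to 120 N. Pads are 22 mm wide; open, the fingers measure 114 mm over their backs; the gripper's body (76 mm by 85 mm) begins 54 mm behind the grasp point. The pads swing forward as they close: fully open they stand 13 mm farther back than shut.
Start: joints at [-1.33, 0.383, 0.016, 1.37, -0.006, 1.388, -0.046], TCP at [186.916, 596.377, 231.279] pointing down, gripper open.
Joint ranges: [-2.95, 2.95], [-0.25, 2.06], [-1.52, 1.56], [0.18, 2.33], [-1.44, 4.58], [0.02, 2.06], [-3.01, 3.01]. Speed limits (rad/s): [2.39, 2.39, 3.01, 3.01, 3.14, 3.14, 3.14].

## Interface

Orientations are given as a 3x3 rotation matrix whose columns are the frame's x, y, z axes.
In Python, from station import r gives the robot as it stands.
- The arm moves only by the tool drive_tool, never from a script. Its argument "motion" is a list of rows, each an object with "offset": the shift along the tool's x, y, z in units of 30 mm (1.0 is 30 mm), a list of three; "yaw": the turn about the tool's x in units of 6 degrees (1.0 is 6 degrees); "grip": the closure in counts, from 0 (fully open) to 255 (shut). A call has exactly 10 rows; each row shifts and turns the commanded pose from where the row before left it, along the tool's axes as they then stand; what a row does not reach is not made up. A row lasts 1/10 s, in which the tool goes at most 50 mm and 8.59 degrees, less where a joint would pass 70% of its speed; a pose out of reach is approached as far as the arm can. A call is refused whole if a number of a shift passes 1 or a number of a turn 1, either way. A call with a gripper value outside its range is refused whole. The fingers move at their own pace and stop on an object; "force" is the grip in N (left out, the last holds). Time passes only in rows, so rows that do not move let the fingers close, or fill a call up. It gives the time, the measured TCP pose, the force and the opening at its end, in the units of the state.
- r.observe(): the state, without advancing time (a new reading comes with each control period).
- r.snapshot(name): name is "scene" or "top" or "wrist"; returns the picture (420x560x3 uint8, red, green, blue); there is no depth.
- r.get_calibration(name): a dict with "fx", "fy", "cx", "cy" (pixels), "dist" ([k1, k2, p1, p2, k3] as OpenCV has them; the pictures are not rectified), "origin" and "orientation" of the camera in the world. Camera axes: x right, y up, looking along -z (the intrinsics and any distortion apply to the point x, -y, -z); pixel columns grow to the right and rows downward; lengths in mm; the calibration is good to about 2 mm. A picture is of the moment at which its call begins: read the wrist's pose just before it. get_calibration takes no time and is no camera call; for the wrist camera it gives the pose at the moment of the call.
- r.sign_off(): hands the job in, once; it reports no verdict.
Trained networks look in the newest picture that a camera, given by its name, has taken for a name from the list of things; names that differ only in an ending like _2 or _b are one class to them, and where a whole thing is asked for, a point or a joint stands for the part that bears it (a point fixed in the world has none). Each returns a list of dicts, best first, with "conf" (0 to 1); they miss things now and then, are a little off and sometimes report something else, mostly with a low value. They report only what shows in the picture. A call takes as long as a camera call.
- r.regions_of(label, camera): "region" (420x560 bool, what is visible of it).
- r.tip_of(label, camera): "position" ([x, y, z] in mm, in world coordinates, good to about 4 mm: a listed point, or the origin of a listed thing).
The state is a dict: "clock": time; "joint_positions": joint angles; "qd": joint speeds; "effort": joint torques, N m; "tool_pos": TCP position; "eef_rot": TCP orientation; "ft_force": force on the tool from outside, world axes, zero at the start; "torque": the same for the moment, N m; "finger_gap": finger opening in mm.
Only numpy, scipy, OpenCV 4.12 (cv2) and the standard library are available. Lean on these libraries where they do the work, as an engineer would, in place of code of your own. Each camera call takes 0.05 s, during which the arm holds its last target. There are 200 camera calls.

## Working session

There is one attempt and no reset: what is moved stays moved. The work goes in short steps, Python scripts to look and compute and a tool call to move; the robot and the scene stay as the last step left them, time stands still between calls to the robot, and variables do not carry over. Pictures are saved under pics/ and viewed, about 8 in all and at most 12, crops included, and the job is handed in when it is done.

Besides the shell and the picture viewer there is one more tool, called after "Request:" by a JSON object that holds its "op" and its "data", one argument or row to a line. drive_tool: Moves the arm, as the interface text tells. Its arguments: {"type":"object","properties":{"motion":{"type":"array"},"force":{"type":"number"}},"required":["motion"]}

```bash
mkdir -p pics; ls; python3 - <<'E'
from station import r
import cv2, numpy as np
o=r.observe(); print(o)
for c in ["scene","top"]:
    im=r.snapshot(c); cv2.imwrite(f"pics/{c}0.png",im[:,:,::-1])
    for l in ["grip","axis_top","lever_tip","clamp","foot_face","spare_socket","screwdriver","steel_cup","steel_bowl"]:
        d=r.tip_of(l,c); print(c,l,[(np.round(x["position"]).tolist(),round(x["conf"],2)) for x in d[:2]])
print(r.observe()["clock"])
E
```

```text
pics
{'clock': 0.0, 'joint_positions': array([-1.32991044,  0.38424098,  0.01640499,  1.37118018, -0.00628338,
        1.38819304, -0.04650225]), 'qd': array([-1.73699718e-03,  1.37174805e-03,  6.34552069e-04,  1.41150447e-03,
        5.48562147e-05,  1.10806912e-03, -2.70565464e-04]), 'effort': array([ 3.27814787e-04, -6.27608514e+01,  8.44372865e-01, -3.71814787e+01,
        1.66050147e-02,  1.39279728e-02,  9.13115684e-06]), 'tool_pos': array([186.79576159, 595.89762081, 230.26557161]), 'eef_rot': array([[-5.28011970e-04,  2.99100378e-01,  9.54221507e-01],
       [-1.89942191e-03,  9.54219619e-01, -2.99100837e-01],
       [-9.99998057e-01, -1.97039806e-03,  6.42784288e-05]]), 'ft_force': array([-0.48100481, -0.1674803 ,  0.41125279]), 'torque': array([-0.01397211,  0.01502286, -0.00564173]), 'finger_gap': 85.3154841607538}
scene grip [([654.0, 12.0, 152.0], 0.81)]
scene axis_top [([578.0, -130.0, 175.0], 0.71)]
scene lever_tip [([577.0, -161.0, 187.0], 0.61)]
scene clamp [([581.0, -134.0, -3.0], 0.82), ([584.0, -131.0, 50.0], 0.26)]
scene foot_face [([580.0, -134.0, 45.0], 0.43)]
scene spare_socket [([485.0, 258.0, -2.0], 0.68)]
scene screwdriver [([615.0, 325.0, 1.0], 0.88)]
scene steel_cup [([500.0, -336.0, -2.0], 0.61)]
scene steel_bowl [([682.0, -375.0, -2.0], 0.64)]
top grip [([655.0, 8.0, 156.0], 0.87), ([580.0, -130.0, 170.0], 0.21)]
top axis_top [([580.0, -130.0, 169.0], 0.63)]
top lever_tip [([579.0, -164.0, 180.0], 0.54)]
top clamp [([582.0, -131.0, -1.0], 0.71)]
top foot_face [([486.0, 258.0, 4.0], 0.44)]
top spare_socket [([484.0, 258.0, 6.0], 0.57)]
top screwdriver [([616.0, 330.0, 1.0], 0.59), ([504.0, -340.0, -2.0], 0.43)]
top steel_cup [([503.0, -339.0, -2.0], 0.95)]
top steel_bowl [([683.0, -372.0, 2.0], 0.74)]
1.0
```

View pics/top0.png

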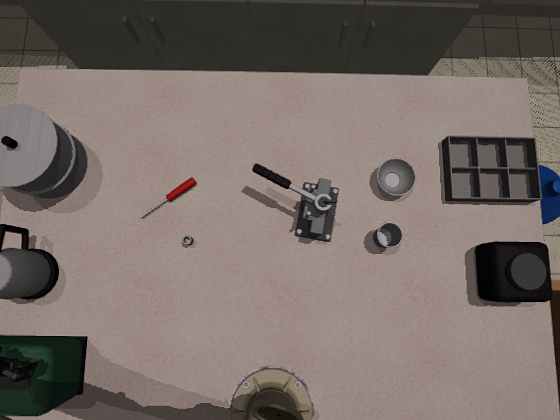

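View pics/scene0.png

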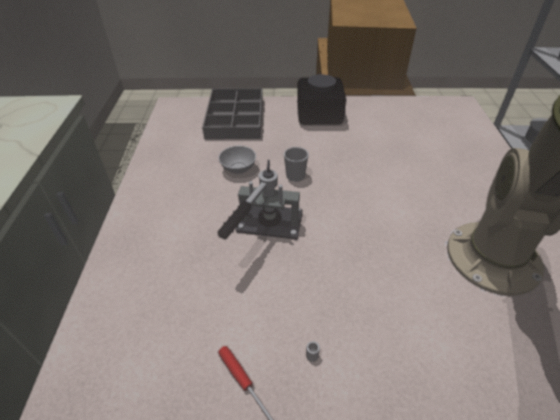

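```bash
python3 - <<'E'
from station import r
import cv2, numpy as np
c=r.get_calibration("wrist"); o=r.observe()
R=o["eef_rot"]; print("cam in tool",R.T@(np.array(c["origin"])-o["tool_pos"]), (R.T@np.array(c["orientation"])).round(3).tolist(), c["fx"],c["dist"])
print(r.get_calibration("top"))
im=cv2.imread("pics/top0.png")[150:260,230:430]
cv2.imwrite("pics/crop0.png",cv2.resize(im,(800,440),interpolation=cv2.INTER_CUBIC))
E
```

```text
cam in tool [-143.30296914    0.24299413  -66.47073183] [[0.0, 0.264, -0.965], [1.0, 0.0, 0.0], [0.0, -0.965, -0.264]] 373.1669165480565 [0.01658612 0.         0.         0.         0.        ]
{'fx': 400.62617054934515, 'fy': 400.62617054934515, 'cx': 282.03312613269, 'cy': 208.6151506620892, 'dist': array([-0.0210274,  0.       ,  0.       ,  0.       ,  0.       ]), 'origin': array([ 376.63186491,   -3.04191217, 1229.35036661]), 'orientation': array([[ 0.01042052,  0.98556311, -0.16898749],
       [-0.99973826,  0.01371073,  0.01831493],
       [ 0.02036746,  0.16875241,  0.98544801]])}
```

Request:
{"op": "drive_tool", "data": {
  "motion": [
    {"offset":[0,-0.9,1.0],"yaw":0,"grip":0},
    {"offset":[0,-0.9,1.0],"yaw":0,"grip":0},
    {"offset":[0,-0.9,1.0],"yaw":0,"grip":0},
    {"offset":[0,-0.9,1.0],"yaw":0,"grip":0},
    {"offset":[0,-0.9,1.0],"yaw":0,"grip":0},
    {"offset":[0,-0.9,1.0],"yaw":0,"grip":0},
    {"offset":[0,-0.9,1.0],"yaw":0,"grip":0},
    {"offset":[0,-0.9,1.0],"yaw":0,"grip":0},
    {"offset":[0,-0.9,1.0],"yaw":0,"grip":0},
    {"offset":[0,-0.9,1.0],"yaw":0,"grip":0}
  ]
}}

```text
clock: 2.0
tool_pos: [393.1, 247.5, 231.6]
eef_rot: [[0.0, 0.299, 0.954], [0.001, 0.954, -0.299], [-1.0, 0.001, 0.0]]
ft_force: [1.0, 0.7, -0.6]
finger_gap: 85.4
```

Request:
{"op": "drive_tool", "data": {
  "motion": [
    {"offset":[-0.1,-0.92,0.84],"yaw":0,"grip":255},
    {"offset":[-0.1,-0.92,0.84],"yaw":0,"grip":255},
    {"offset":[-0.1,-0.92,0.84],"yaw":0,"grip":255},
    {"offset":[-0.1,-0.92,0.84],"yaw":0,"grip":255},
    {"offset":[-0.1,-0.92,0.84],"yaw":0,"grip":255},
    {"offset":[-0.1,-0.92,0.84],"yaw":0,"grip":255},
    {"offset":[-0.1,-0.92,0.84],"yaw":0,"grip":255},
    {"offset":[0,-0.92,0.84],"yaw":0,"grip":255},
    {"offset":[0,-0.92,0.84],"yaw":0,"grip":255},
    {"offset":[0,-0.92,0.84],"yaw":0,"grip":255}
  ]
}}

```text
clock: 3.0
tool_pos: [550.9, -91.0, 252.6]
eef_rot: [[0.001, 0.299, 0.954], [0.0, 0.954, -0.299], [-1.0, 0.0, 0.001]]
ft_force: [0.5, -0.2, -0.6]
finger_gap: 0.1
```

```bash
cat > h.py <<'E'
from station import r
import cv2, numpy as np, json
def look(name,cam="wrist"):
    cal=r.get_calibration(cam); im=r.snapshot(cam); cv2.imwrite(f"pics/{name}.png",im[:,:,::-1])
    json.dump({k:np.array(v).tolist() for k,v in cal.items()},open(f"pics/{name}.json","w")); return cal
def px2w(name,uv,z):
    c=json.load(open(f"pics/{name}.json")); K=np.array([[c["fx"],0,c["cx"]],[0,c["fy"],c["cy"]],[0,0,1]])
    p=cv2.undistortPoints(np.array([[uv]],float),K,np.array(c["dist"]))[0,0]
    d=np.array(c["orientation"])@[p[0],-p[1],-1]; o=np.array(c["origin"]); return o+d*(z-o[2])/d[2]
def w2px(name,P):
    c=json.load(open(f"pics/{name}.json")); K=np.array([[c["fx"],0,c["cx"]],[0,c["fy"],c["cy"]],[0,0,1]])
    q=np.array(c["orientation"]).T@(np.array(P,float)-c["origin"]); q=q*[1,-1,-1]
    return cv2.projectPoints(q.reshape(1,3),np.zeros(3),np.zeros(3),K,np.array(c["dist"]))[0].ravel()
E
python3 - <<'E'
from h import *
look("w1")
for l in ["grip","axis_top","lever_tip","clamp"]:
    d=r.tip_of(l,"wrist"); print(l,[(np.round(x["position"],1).tolist(),round(x["conf"],2)) for x in d[:2]])
im=cv2.imread("pics/w1.png"); cv2.imwrite("pics/w1b.png",cv2.resize(im,(784,588),interpolation=cv2.INTER_CUBIC))
o=r.observe(); print(o["clock"],o["tool_pos"],o["finger_gap"])
E
```

```text
grip [([653.4, 15.5, 158.3], 0.8)]
axis_top [([579.4, -130.2, 166.3], 0.77)]
lever_tip [([579.5, -159.5, 184.4], 0.91)]
clamp [([579.3, -133.7, -2.2], 0.59)]
3.25 [550.27269678 -89.3323968  252.09301794] 0.11269921092675891
```

View pics/w1b.png

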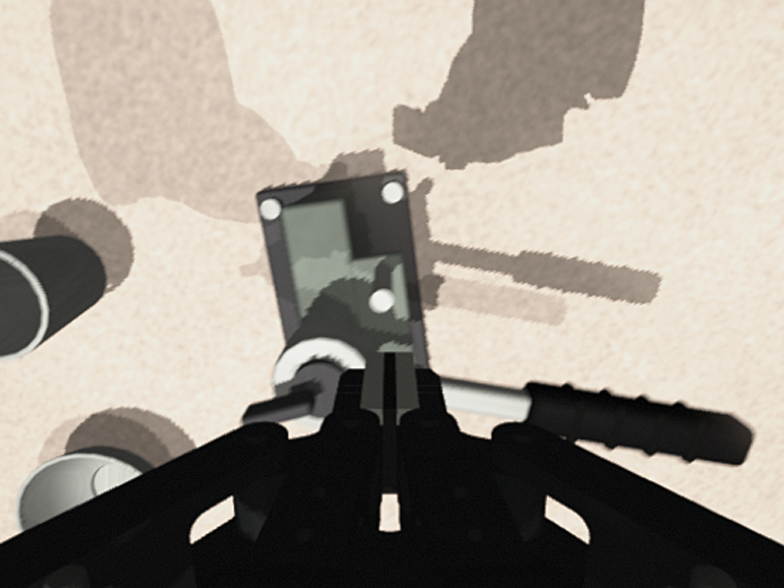

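```bash
python3 - <<'E'
from h import *
f=lambda u,v,z:px2w("w1",(u/1.4,v/1.4),z)
A=f(258,188,14);B=f(405,172,14);C=f(427,365,14);D=f(285,340,14);P=f(381,299,168)
print(A,B,C,D,P)
print("yaws", *[np.arctan2(*v) for v in [(B-A)[:2]]], [np.arctan2(-(X-Y)[1],(X-Y)[0]) for X,Y in [(A,D),(B,C)]])
psi=np.arctan2(*(B-A)[:2])
yc=np.array([np.sin(psi),np.cos(psi)]); xc=np.array([np.cos(psi),-np.sin(psi)])
print("centre",(A+B)[:2]/2-85*xc)
ax=np.array([579.3,-130.2])
for s in (1,-1): print("peg",ax+37*s*xc+34*yc)
# handle edges: far end of grip
for uv in [(530,384),(750,420),(745,465),(527,418)]: print(f(*uv,160))
E
```

```text
[ 486.45583035 -169.12441677   14.        ] [507.19738128 -65.11463007  14.        ] [654.45231832 -91.78018627  14.        ] [ 601.29844907 -191.2475673    14.        ] [549.80902248 -94.23707012 168.        ]
yaws 0.19683705891428716 [np.float64(-2.951285033318796), np.float64(-2.9624496495595394)]
centre [ 413.46795124 -100.49620522]
peg [ 622.23485927 -104.0925708 ]
peg [549.66379529 -89.62050554]
[615.33673776 -38.34370391 160.        ]
[666.6241597   61.24493303 160.        ]
[691.52733131  55.50176347 160.        ]
[632.96377733 -44.0813106  160.        ]
```

Request:
{"op": "drive_tool", "data": {
  "motion": [
    {"offset":[0,-0.52,0.79],"yaw":0,"grip":255},
    {"offset":[0,-0.52,0.79],"yaw":0,"grip":255},
    {"offset":[0,-0.52,0.79],"yaw":0,"grip":255},
    {"offset":[0,0,0],"yaw":0,"grip":255},
    {"offset":[0.6,0,0],"yaw":0,"grip":255},
    {"offset":[0.6,0,0],"yaw":0,"grip":255},
    {"offset":[0.6,0,0],"yaw":0,"grip":255},
    {"offset":[0.6,0,0],"yaw":0,"grip":255},
    {"offset":[0,0,0],"yaw":0,"grip":255},
    {"offset":[0,0,0],"yaw":0,"grip":255}
  ]
}}

```text
clock: 4.25
tool_pos: [604.2, -154.0, 180.8]
eef_rot: [[-0.0, 0.297, 0.955], [0.001, 0.955, -0.297], [-1.0, 0.001, -0.0]]
ft_force: [0.1, 0.1, 0.6]
finger_gap: -0.0
```

```bash
python3 - <<'E'
from h import *
o=r.observe(); print(o["clock"],o["tool_pos"],o["ft_force"])
look("w2")
im=cv2.imread("pics/w2.png"); cv2.imwrite("pics/w2b.png",cv2.resize(im,(784,588),interpolation=cv2.INTER_CUBIC))
E
```

```text
4.25 [ 604.17563972 -154.04568333  180.76808063] [0.08062473 0.08231815 0.63864509]
```

View pics/w2b.png

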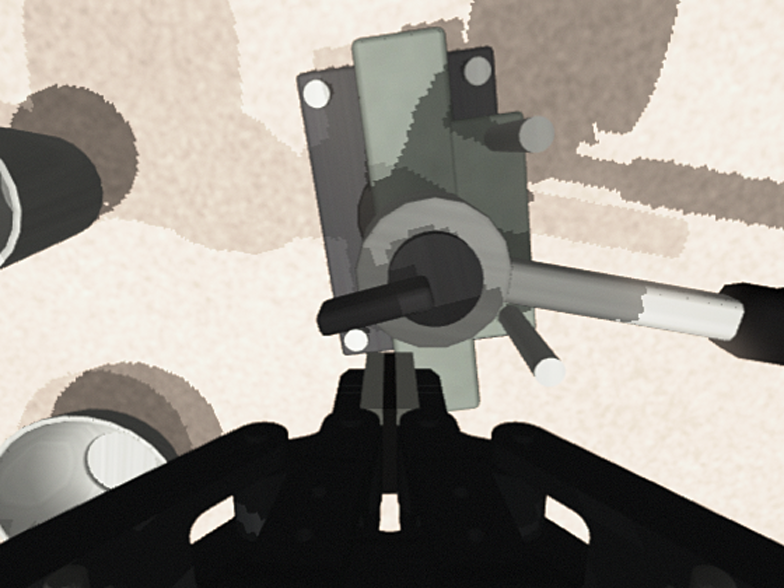

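```bash
python3 - <<'E'
from h import *
f=lambda u,v,z:px2w("w2",(u/1.4,v/1.4),z)
ax=f(435,273,170); print("axis",ax)
t=f(319,322,190); print("fin tip",t, "bearing-pi",np.arctan2(*(ax-t)[:2]))
for u,v in [(536,134),(549,370)]: print("peg",f(u,v,168))
h=f(733,320,160); print("shaft end",h,np.arctan2(*(h-ax)[:2]))
p=f(536,134,168)-f(549,370,168); print("psi", np.arctan2(p[1],-p[0]))
for u,v in [(365,352),(415,352)]: print("pads",f(u,v,181), f(u,v,178))
E
```

```text
axis [ 579.933819   -131.66451803  170.        ]
fin tip [ 578.6093735  -165.68777568  190.        ] bearing-pi 0.03890800578488748
peg [549.81442223 -92.89770769 168.        ]
peg [ 622.30179218 -105.39992939  168.        ]
shaft end [626.86928327 -42.52374731 160.        ] 0.4846471888629398
psi 0.17079414940531862
pads [ 593.91858636 -157.99952299  181.        ] [ 595.03177814 -158.49939173  178.        ]
pads [ 598.28504252 -143.99943758  181.        ] [ 599.48977497 -144.20580123  178.        ]
```

Request:
{"op": "drive_tool", "data": {
  "motion": [
    {"offset":[0,-0.06,-0.12],"yaw":0,"grip":255},
    {"offset":[0,-0.06,-0.12],"yaw":0,"grip":255},
    {"offset":[0,-0.06,-0.12],"yaw":0,"grip":255},
    {"offset":[0,-0.06,-0.12],"yaw":0,"grip":255},
    {"offset":[0,-0.06,-0.12],"yaw":0,"grip":255},
    {"offset":[0,-0.06,-0.12],"yaw":0,"grip":255},
    {"offset":[0,-0.06,-0.12],"yaw":0,"grip":255},
    {"offset":[0,-0.06,-0.12],"yaw":0,"grip":255},
    {"offset":[0,-0.02,-0.04],"yaw":0,"grip":255},
    {"offset":[0,0,0],"yaw":0,"grip":255}
  ]
}}

```text
clock: 5.3
tool_pos: [570.6, -161.5, 180.3]
eef_rot: [[-0.0, 0.3, 0.954], [-0.0, 0.954, -0.3], [-1.0, -0.0, -0.0]]
ft_force: [1.8, -1.9, 0.5]
finger_gap: 0.2
```

```bash
python3 - <<'E'
from h import *
o=r.observe(); print(o["clock"],o["tool_pos"],o["ft_force"])
look("w3")
im=cv2.imread("pics/w3.png"); cv2.imwrite("pics/w3b.png",cv2.resize(im,(784,588),interpolation=cv2.INTER_CUBIC))
E
```

```text
5.3 [ 570.58292597 -161.50873166  180.29969382] [ 1.84993936 -1.86982751  0.53096946]
```

View pics/w3b.png

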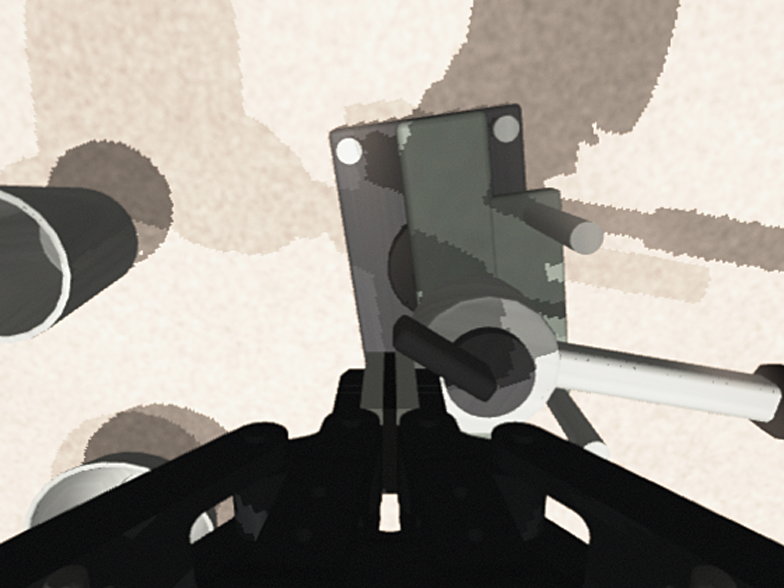

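```bash
python3 - <<'E'
from h import *
f=lambda u,v,z:px2w("w3",(u/1.4,v/1.4),z)
ax=np.array([580,-132,170]); 
for uv in [(403,325),(404,322)]:
    t=f(*uv,190); print(t,np.hypot(*(t-ax)[:2]),"fin bearing-pi",np.arctan2(*(ax-t)[:2]))
i=f(490,390,190); print("inner",i, np.arctan2(*(i-f(403,325,190))[:2]))
h=f(777,392,160); print(h,"handle",np.arctan2(*(h-ax)[:2]))
E
```

```text
[ 552.4485029  -151.63681923  190.        ] 33.83326265171684 fin bearing-pi 0.9515767545229319
[ 551.71320961 -151.12928133  190.        ] 34.14779516810194 fin bearing-pi 0.9761801885665792
inner [ 578.04538338 -134.07630459  190.        ] 0.969500245372233
[623.44298805 -39.94493343 160.        ] handle 0.44093554248111005
```

Request:
{"op": "drive_tool", "data": {
  "motion": [
    {"offset":[0,0.02,-0.03],"yaw":0,"grip":255},
    {"offset":[0,0.02,-0.03],"yaw":0,"grip":255},
    {"offset":[0,0.02,-0.03],"yaw":0,"grip":255},
    {"offset":[0,0.02,-0.03],"yaw":0,"grip":255},
    {"offset":[0,0,0],"yaw":0,"grip":255},
    {"offset":[0,0,0],"yaw":0,"grip":255},
    {"offset":[0,0,0],"yaw":0,"grip":255},
    {"offset":[0,0,0],"yaw":0,"grip":255},
    {"offset":[0,0,0],"yaw":0,"grip":255},
    {"offset":[0,0,0],"yaw":0,"grip":255}
  ]
}}

```text
clock: 6.35
tool_pos: [568.9, -159.7, 180.5]
eef_rot: [[0.002, 0.301, 0.954], [-0.003, 0.954, -0.301], [-1.0, -0.002, 0.002]]
ft_force: [6.9, -8.9, -1.4]
finger_gap: -0.3
```

Request:
{"op": "drive_tool", "data": {
  "motion": [
    {"offset":[0,-0.3,0.6],"yaw":0,"grip":255},
    {"offset":[0,-0.3,0.4],"yaw":0,"grip":255},
    {"offset":[-1,0,0],"yaw":0,"grip":140},
    {"offset":[-1,0,0],"yaw":-1,"grip":140},
    {"offset":[0,0.9,0.8],"yaw":0,"grip":140},
    {"offset":[0,0.9,0.8],"yaw":0,"grip":140},
    {"offset":[0,0.9,0.8],"yaw":0,"grip":140},
    {"offset":[0,0.9,0.4],"yaw":0,"grip":140},
    {"offset":[0,0.9,0.0],"yaw":0,"grip":140},
    {"offset":[0,0,0],"yaw":0,"grip":140}
  ]
}}

```text
clock: 7.35
tool_pos: [701.3, -61.1, 238.4]
eef_rot: [[-0.003, 0.19, 0.982], [0.004, 0.982, -0.19], [-1.0, 0.003, -0.004]]
ft_force: [-0.2, 0.2, -0.7]
finger_gap: 38.6
```

```bash
python3 - <<'E'
from h import *
o=r.observe(); print(o["clock"],o["tool_pos"],o["joint_positions"],o["finger_gap"],o["eef_rot"])
E
```

```text
7.35 [701.34081888 -61.1389886  238.40193044] [-0.2864965   0.61548437  0.58759577  1.10841502 -0.32939623  1.50862315
  1.61368248] 38.617085960103765 [[-0.00294814  0.19004373  0.9817712 ]
 [ 0.00364259  0.98177099 -0.19003276]
 [-0.99998902  0.00301594 -0.00358665]]
```

Request:
{"op": "drive_tool", "data": {
  "motion": [
    {"offset":[0,0.68,-0.67],"yaw":0,"grip":140},
    {"offset":[0,0.68,-0.67],"yaw":0,"grip":140},
    {"offset":[0,0.68,-0.67],"yaw":0,"grip":140},
    {"offset":[0,0,0],"yaw":1,"grip":140},
    {"offset":[0,0,0],"yaw":1,"grip":140},
    {"offset":[0,0,0],"yaw":1,"grip":140},
    {"offset":[0,0,0],"yaw":1,"grip":140},
    {"offset":[0,0,0],"yaw":1,"grip":140},
    {"offset":[0,0,0],"yaw":1,"grip":140},
    {"offset":[0,0,0],"yaw":1,"grip":140}
  ]
}}

```text
clock: 8.35
tool_pos: [652.8, 3.8, 239.8]
eef_rot: [[-0.002, 0.805, 0.593], [0.001, 0.593, -0.805], [-1.0, -0.001, -0.002]]
ft_force: [0.5, 0.1, 0.6]
finger_gap: 38.2
```

Request:
{"op": "drive_tool", "data": {
  "motion": [
    {"offset":[0,0,0],"yaw":1,"grip":140},
    {"offset":[0,0,0],"yaw":1,"grip":140},
    {"offset":[0,0,0],"yaw":1,"grip":140},
    {"offset":[0,0,0],"yaw":1,"grip":140},
    {"offset":[0,0,0],"yaw":1,"grip":140},
    {"offset":[0,0,0],"yaw":1,"grip":140},
    {"offset":[0,0,0],"yaw":1,"grip":140},
    {"offset":[0,0,0],"yaw":1,"grip":140},
    {"offset":[0,0,0],"yaw":1,"grip":140},
    {"offset":[0,0,0],"yaw":1,"grip":140}
  ]
}}

```text
clock: 9.35
tool_pos: [652.8, 3.9, 239.8]
eef_rot: [[-0.002, 0.916, -0.401], [0.001, -0.401, -0.916], [-1.0, -0.002, 0.0]]
ft_force: [0.0, 0.4, 0.1]
finger_gap: 38.6
```

```bash
python3 - <<'E'
from h import *
o=r.observe(); R=o["eef_rot"]; print(o["clock"],o["tool_pos"],o["joint_positions"].round(2),"ybearing",np.arctan2(R[0,1],R[1,1]))
look("w4"); look("t4","top")
for c in ["wrist","top"]:
  for l in ["grip","lever_tip","axis_top"]:
    d=r.tip_of(l,c); print(c,l,[(np.round(x["position"],1).tolist(),round(x["conf"],2), np.arctan2(*(np.array(x["position"])-[580,-132,0])[:2]).round(3)) for x in d[:1]])
im=cv2.imread("pics/w4.png"); cv2.imwrite("pics/w4b.png",im)
E
```

```text
9.35 [652.80398292   3.85581793 239.77030377] [-0.65  0.59  0.96  1.3  -0.48  1.49 -0.14] ybearing 1.9837494162329055
wrist grip [([656.7, 11.6, 158.8], 0.8, np.float64(0.491))]
wrist lever_tip []
wrist axis_top []
top grip [([657.8, 7.5, 158.3], 0.57, np.float64(0.509))]
top lever_tip [([556.9, -148.7, 183.2], 0.42, np.float64(-2.197))]
top axis_top [([578.2, -129.5, 172.0], 0.79, np.float64(-0.624))]
```

View pics/w4b.png

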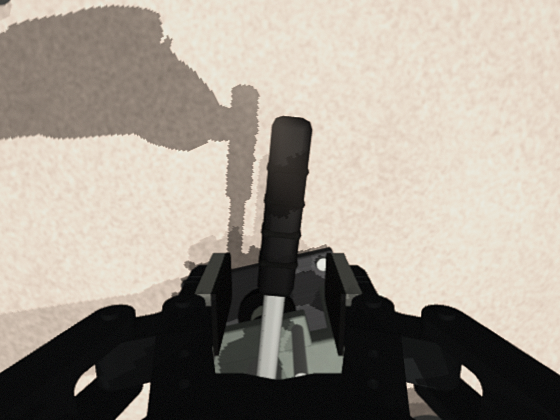

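```bash
python3 - <<'E'
from h import *
f=lambda u,v,z:px2w("w4",(u,v),z)
ax=np.array([580,-132])
for uv in [(292,120),(288,160),(281,235),(276,293)]:
    for z in (160,166):
        t=f(*uv,z)[:2]; print(uv,z,t.round(1),np.hypot(*(t-ax)).round(1),np.arctan2(*(t-ax)).round(3))
E
```

```text
(292, 120) 160 [684.   54.4] 213.5 0.509
(292, 120) 166 [683.9  54.7] 213.7 0.508
(288, 160) 160 [672.7  33.9] 190.1 0.509
(288, 160) 166 [672.9  34.8] 190.9 0.508
(281, 235) 160 [649.9  -8. ] 142.3 0.513
(281, 235) 166 [650.7  -6. ] 144.5 0.511
(276, 293) 160 [630.6 -43.8] 101.7 0.521
(276, 293) 166 [632.  -40.9] 104.9 0.519
```

Request:
{"op": "drive_tool", "data": {
  "motion": [
    {"offset":[0,0.11,-0.19],"yaw":0.93,"grip":140},
    {"offset":[0,0,0],"yaw":0,"grip":140},
    {"offset":[0.85,0,0],"yaw":0,"grip":140},
    {"offset":[0.85,0,0],"yaw":0,"grip":140},
    {"offset":[0.85,0,0],"yaw":0,"grip":140},
    {"offset":[0.85,0,0],"yaw":0,"grip":140},
    {"offset":[0,0,0],"yaw":0,"grip":140},
    {"offset":[0,0,0],"yaw":0,"grip":140},
    {"offset":[0,0,0],"yaw":0,"grip":140},
    {"offset":[0,0,0],"yaw":0,"grip":140}
  ]
}}

```text
clock: 10.75
tool_pos: [659.7, 7.5, 140.0]
eef_rot: [[0.002, 0.875, -0.484], [-0.0, -0.484, -0.875], [-1.0, 0.002, -0.001]]
ft_force: [0.4, -0.2, 0.5]
finger_gap: 38.1
```

Request:
{"op": "drive_tool", "data": {
  "motion": [
    {"offset":[0,-0.45,0.02],"yaw":-0.8,"grip":140},
    {"offset":[0,-0.45,0.02],"yaw":-0.8,"grip":140},
    {"offset":[0,-0.45,0.02],"yaw":-0.8,"grip":140},
    {"offset":[0,-0.45,0.02],"yaw":-0.8,"grip":140},
    {"offset":[0,-0.45,0.02],"yaw":-0.8,"grip":140},
    {"offset":[0,0,0],"yaw":0,"grip":140},
    {"offset":[0,0,0],"yaw":0,"grip":140},
    {"offset":[0,0,0],"yaw":0,"grip":140},
    {"offset":[0,0,0],"yaw":0,"grip":140},
    {"offset":[0,0,0],"yaw":0,"grip":140}
  ]
}}

```text
clock: 11.75
tool_pos: [595.0, 27.0, 138.2]
eef_rot: [[-0.0, 0.996, -0.088], [-0.001, -0.088, -0.996], [-1.0, -0.0, 0.001]]
ft_force: [-0.1, -0.0, 0.4]
finger_gap: 38.4
```

```bash
cat > s.py <<'E'
from h import *
o=r.observe(); R=o["eef_rot"]; p=o["tool_pos"]; v=p[:2]-[580,-132]; b=np.arctan2(*v)
t=np.array([np.cos(b),-np.sin(b)]); rad=v/np.hypot(*v)
print("t",round(o["clock"],2),"p",p.round(1),"bearing",b.round(3),"q_tool",(b-.18).round(3),"r",np.hypot(*v).round(1),"yawerr(tool-handle)",(np.arctan2(R[0,1],R[1,1])-np.pi/2-b).round(3))
F=o["ft_force"]; print("F tang(cw+)",(F[:2]@t).round(2),"rad",(F[:2]@rad).round(2),"z",F[2].round(2),"Mz-like",o["torque"].round(2),"j7",o["joint_positions"][6].round(2),"gap",round(o["finger_gap"],1))
E
python3 s.py
```

```text
t 11.75 p [595.   27.  138.2] bearing 0.094 q_tool -0.086 r 159.7 yawerr(tool-handle) -0.006
F tang(cw+) -0.13 rad -0.03 z 0.43 Mz-like [0.02 0.03 0.05] j7 0.14 gap 38.4
```

Request:
{"op": "drive_tool", "data": {
  "motion": [
    {"offset":[0,-0.45,0.02],"yaw":-0.8,"grip":140},
    {"offset":[0,-0.45,0.02],"yaw":-0.8,"grip":140},
    {"offset":[0,-0.45,0.02],"yaw":-0.8,"grip":140},
    {"offset":[0,-0.45,0.02],"yaw":-0.8,"grip":140},
    {"offset":[0,-0.22,0.01],"yaw":-0.4,"grip":140},
    {"offset":[0,-0.11,0.0],"yaw":-0.2,"grip":140},
    {"offset":[0,-0.11,0],"yaw":-0.2,"grip":140},
    {"offset":[0,0,0],"yaw":0,"grip":140},
    {"offset":[0,0,0],"yaw":0,"grip":140},
    {"offset":[0,0,0],"yaw":0,"grip":140}
  ]
}}

```text
clock: 12.75
tool_pos: [528.6, 19.0, 138.2]
eef_rot: [[-0.0, 0.946, 0.325], [-0.0, 0.325, -0.946], [-1.0, -0.0, 0.0]]
ft_force: [-0.1, -0.3, -0.9]
finger_gap: 38.5
```

```bash
python3 s.py; python3 - <<'E'
from h import *
look("w5"); 
E
```

```text
t 12.75 p [528.6  19.  138.2] bearing -0.328 q_tool -0.508 r 159.5 yawerr(tool-handle) -0.004
F tang(cw+) -0.17 rad -0.23 z -0.89 Mz-like [ 0.03 -0.01  0.02] j7 0.47 gap 38.5
```

View pics/w5.png

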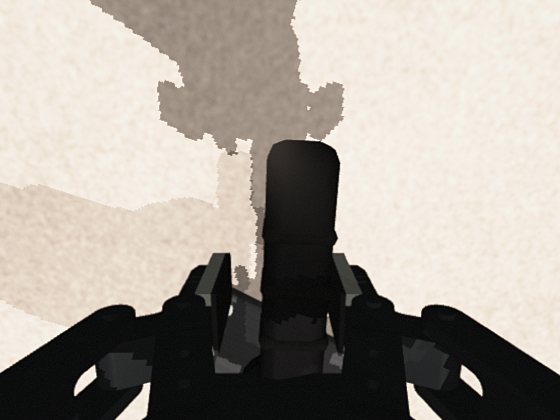

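Request:
{"op": "drive_tool", "data": {
  "motion": [
    {"offset":[0,0.28,0.007],"yaw":0.5,"grip":140},
    {"offset":[0,0.28,0.007],"yaw":0.5,"grip":140},
    {"offset":[0,0.28,0.007],"yaw":0.5,"grip":140},
    {"offset":[0,0.28,0.007],"yaw":0.5,"grip":140},
    {"offset":[0,0.28,0.007],"yaw":0.5,"grip":140},
    {"offset":[0,0.28,0.007],"yaw":0.5,"grip":140},
    {"offset":[0,0.28,0.007],"yaw":0.5,"grip":140},
    {"offset":[0,0.28,0.007],"yaw":0.5,"grip":140},
    {"offset":[0,0.28,0.007],"yaw":0.5,"grip":140},
    {"offset":[0,0.28,0.007],"yaw":0.5,"grip":140}
  ]
}}

```text
clock: 13.8
tool_pos: [610.8, 24.7, 137.9]
eef_rot: [[-0.002, 0.981, -0.193], [-0.0, -0.193, -0.981], [-1.0, -0.002, 0.001]]
ft_force: [-5.4, -0.6, 3.1]
finger_gap: 38.7
```

```bash
python3 s.py
```

```text
t 13.8 p [610.8  24.7 137.9] bearing 0.194 q_tool 0.014 r 159.7 yawerr(tool-handle) -0.0
F tang(cw+) -5.22 rad -1.67 z 3.09 Mz-like [-0.1   1.02  0.08] j7 0.06 gap 38.7
```

Request:
{"op": "drive_tool", "data": {
  "motion": [
    {"offset":[0,0.17,0.003],"yaw":0.3,"grip":140},
    {"offset":[0,0.17,0.003],"yaw":0.3,"grip":140},
    {"offset":[0,0.17,0.003],"yaw":0.3,"grip":140},
    {"offset":[0,0.17,0.003],"yaw":0.3,"grip":140},
    {"offset":[0,0.17,0.003],"yaw":0.3,"grip":140},
    {"offset":[0,0.17,0.003],"yaw":0.3,"grip":140},
    {"offset":[0,0.17,0.003],"yaw":0.3,"grip":140},
    {"offset":[0,0.17,0.003],"yaw":0.3,"grip":140},
    {"offset":[0,0.17,0.003],"yaw":0.3,"grip":140},
    {"offset":[0,0.17,0.003],"yaw":0.3,"grip":140}
  ]
}}

```text
clock: 14.8
tool_pos: [659.2, 7.0, 138.0]
eef_rot: [[-0.001, 0.873, -0.487], [-0.0, -0.487, -0.873], [-1.0, -0.0, 0.001]]
ft_force: [-5.1, -0.9, -0.9]
finger_gap: 38.1
```

```bash
python3 s.py
```

```text
t 14.8 p [659.2   7.  138. ] bearing 0.518 q_tool 0.338 r 160.0 yawerr(tool-handle) -0.009
F tang(cw+) -4.0 rad -3.34 z -0.9 Mz-like [-0.14  1.02  0.12] j7 -0.19 gap 38.1
```

Request:
{"op": "drive_tool", "data": {
  "motion": [
    {"offset":[0,0.085,0.001],"yaw":0.15,"grip":140},
    {"offset":[0,0.085,0.001],"yaw":0.15,"grip":140},
    {"offset":[0,0.085,0.001],"yaw":0.15,"grip":140},
    {"offset":[0,0.085,0.001],"yaw":0.15,"grip":140},
    {"offset":[0,0.085,0.001],"yaw":0.15,"grip":140},
    {"offset":[0,0.085,0.001],"yaw":0.15,"grip":140},
    {"offset":[0,0.085,0.001],"yaw":0.15,"grip":140},
    {"offset":[0,0.085,0.001],"yaw":0.15,"grip":140},
    {"offset":[0,0.085,0.001],"yaw":0.15,"grip":140},
    {"offset":[0,0.085,0.001],"yaw":0.15,"grip":140}
  ]
}}

```text
clock: 15.8
tool_pos: [680.1, -6.6, 138.2]
eef_rot: [[-0.001, 0.788, -0.616], [0.0, -0.616, -0.788], [-1.0, -0.001, 0.0]]
ft_force: [-6.9, 0.3, -1.4]
finger_gap: 38.6
```

```bash
python3 s.py
```

```text
t 15.8 p [680.1  -6.6 138.2] bearing 0.674 q_tool 0.494 r 160.5 yawerr(tool-handle) -0.01
F tang(cw+) -5.57 rad -4.07 z -1.4 Mz-like [0.14 1.34 0.16] j7 -0.31 gap 38.6
```

Request:
{"op": "drive_tool", "data": {
  "motion": [
    {"offset":[0,-0.53,0.027],"yaw":-0.95,"grip":140},
    {"offset":[0,-0.53,0.027],"yaw":-0.95,"grip":140},
    {"offset":[0,-0.53,0.027],"yaw":-0.95,"grip":140},
    {"offset":[0,-0.53,0.027],"yaw":-0.95,"grip":140},
    {"offset":[0,-0.53,0.027],"yaw":-0.95,"grip":140},
    {"offset":[0,-0.53,0.027],"yaw":-0.95,"grip":140},
    {"offset":[0,-0.53,0.027],"yaw":-0.95,"grip":140},
    {"offset":[0,-0.53,0.027],"yaw":-0.95,"grip":140},
    {"offset":[0,-0.53,0.027],"yaw":-0.95,"grip":140},
    {"offset":[0,-0.28,0.007],"yaw":-0.5,"grip":140}
  ]
}}

```text
clock: 16.8
tool_pos: [537.4, 20.5, 139.4]
eef_rot: [[0.004, 0.959, 0.284], [0.001, 0.284, -0.959], [-1.0, 0.004, -0.0]]
ft_force: [1.3, -0.1, -0.1]
finger_gap: 38.4
```

```bash
python3 s.py
```

```text
t 16.8 p [537.4  20.5 139.4] bearing -0.272 q_tool -0.452 r 158.4 yawerr(tool-handle) -0.015
F tang(cw+) 1.19 rad -0.39 z -0.09 Mz-like [-0.01 -0.17 -0.03] j7 0.44 gap 38.4
```

Request:
{"op": "drive_tool", "data": {
  "motion": [
    {"offset":[0,0.17,0.003],"yaw":0.3,"grip":140},
    {"offset":[0,0.17,0.003],"yaw":0.3,"grip":140},
    {"offset":[0,0.17,0.003],"yaw":0.3,"grip":140},
    {"offset":[0,0.17,0.003],"yaw":0.3,"grip":140},
    {"offset":[0,0.17,0.003],"yaw":0.3,"grip":140},
    {"offset":[0,0.17,0.003],"yaw":0.3,"grip":140},
    {"offset":[0,0.17,0.003],"yaw":0.3,"grip":140},
    {"offset":[0,0.17,0.003],"yaw":0.3,"grip":140},
    {"offset":[0,0.17,0.003],"yaw":0.3,"grip":140},
    {"offset":[0,0.17,0.003],"yaw":0.3,"grip":140}
  ]
}}

```text
clock: 17.8
tool_pos: [586.1, 26.6, 137.9]
eef_rot: [[-0.004, 0.999, -0.033], [-0.0, -0.033, -0.999], [-1.0, -0.004, 0.0]]
ft_force: [-9.5, -0.4, 7.8]
finger_gap: 38.4
```

```bash
python3 s.py
```

```text
t 17.8 p [586.1  26.6 137.9] bearing 0.039 q_tool -0.141 r 158.7 yawerr(tool-handle) -0.006
F tang(cw+) -9.45 rad -0.75 z 7.83 Mz-like [-0.11  2.13  0.08] j7 0.19 gap 38.4
```

Request:
{"op": "drive_tool", "data": {
  "motion": [
    {"offset":[0,0,0],"yaw":0,"grip":140},
    {"offset":[0,0,0],"yaw":0,"grip":140},
    {"offset":[0,0.056,0],"yaw":0.1,"grip":140},
    {"offset":[0,0.056,0],"yaw":0.1,"grip":140},
    {"offset":[0,0.056,0],"yaw":0.1,"grip":140},
    {"offset":[0,0.056,0],"yaw":0.1,"grip":140},
    {"offset":[0,0.056,0],"yaw":0.1,"grip":140},
    {"offset":[0,0.056,0],"yaw":0.1,"grip":140},
    {"offset":[0,0.056,0],"yaw":0.1,"grip":140},
    {"offset":[0,0.056,0],"yaw":0.1,"grip":140}
  ]
}}

```text
clock: 18.8
tool_pos: [599.0, 25.5, 137.7]
eef_rot: [[-0.005, 0.993, -0.116], [-0.0, -0.116, -0.993], [-1.0, -0.005, 0.001]]
ft_force: [-11.4, -0.9, 6.0]
finger_gap: 38.2
```

```bash
python3 s.py
```

```text
t 18.8 p [599.   25.5 137.7] bearing 0.12 q_tool -0.06 r 158.7 yawerr(tool-handle) -0.004
F tang(cw+) -11.19 rad -2.27 z 5.96 Mz-like [-0.1   2.48  0.11] j7 0.12 gap 38.2
```

Request:
{"op": "drive_tool", "data": {
  "motion": [
    {"offset":[0,0,0],"yaw":0,"grip":140},
    {"offset":[0,0,0],"yaw":0,"grip":140},
    {"offset":[0,-0.06,0],"yaw":0,"grip":140},
    {"offset":[0,-0.06,0],"yaw":0,"grip":140},
    {"offset":[0,-0.06,0],"yaw":0,"grip":140},
    {"offset":[0,-0.06,0],"yaw":0,"grip":140},
    {"offset":[0,-0.06,0],"yaw":0,"grip":140},
    {"offset":[0,0,0],"yaw":0,"grip":140},
    {"offset":[0,0,0],"yaw":0,"grip":140},
    {"offset":[0,0,0],"yaw":0,"grip":140}
  ]
}}

```text
clock: 19.8
tool_pos: [590.7, 25.8, 137.7]
eef_rot: [[-0.003, 0.993, -0.116], [-0.002, -0.116, -0.993], [-1.0, -0.003, 0.002]]
ft_force: [-6.2, -2.6, 2.3]
finger_gap: 38.6
```

```bash
python3 s.py; python3 -c "
from h import *
look('w6')"
```

```text
t 19.8 p [590.7  25.8 137.7] bearing 0.068 q_tool -0.112 r 158.2 yawerr(tool-handle) 0.048
F tang(cw+) -6.04 rad -3.03 z 2.29 Mz-like [-0.61  1.36  0.16] j7 0.12 gap 38.6
```

View pics/w6.png

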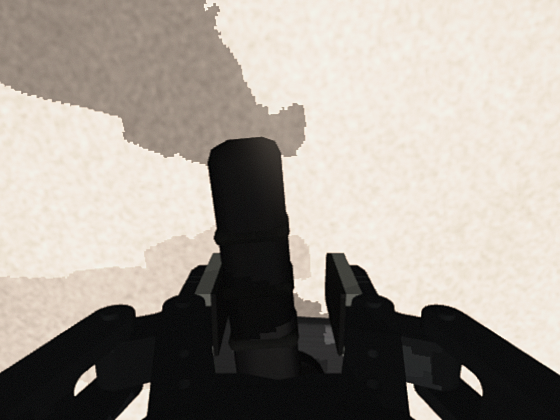

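Request:
{"op": "drive_tool", "data": {
  "motion": [
    {"offset":[0,-0.06,0],"yaw":-0.2,"grip":140},
    {"offset":[0,-0.06,0],"yaw":-0.2,"grip":140},
    {"offset":[0,-0.06,0],"yaw":-0.2,"grip":140},
    {"offset":[0,-0.06,0],"yaw":-0.2,"grip":140},
    {"offset":[0,-0.06,0],"yaw":0,"grip":140},
    {"offset":[0,0,0],"yaw":0,"grip":140},
    {"offset":[0,0,0],"yaw":0,"grip":140},
    {"offset":[0,0,0],"yaw":0,"grip":140},
    {"offset":[0,0,0],"yaw":0,"grip":140},
    {"offset":[0,0,0],"yaw":0,"grip":140}
  ]
}}

```text
clock: 20.85
tool_pos: [582.4, 27.8, 138.2]
eef_rot: [[-0.0, 1.0, -0.029], [0.0, -0.029, -1.0], [-1.0, -0.0, -0.0]]
ft_force: [-4.2, -1.1, -1.2]
finger_gap: 38.6
```

```bash
python3 s.py
```

```text
t 20.85 p [582.4  27.8 138.2] bearing 0.015 q_tool -0.165 r 159.8 yawerr(tool-handle) 0.014
F tang(cw+) -4.18 rad -1.2 z -1.2 Mz-like [-0.21  0.76  0.05] j7 0.19 gap 38.6
```

Request:
{"op": "drive_tool", "data": {
  "motion": [
    {"offset":[0,-0.06,0],"yaw":-0.1,"grip":140},
    {"offset":[0,-0.06,0],"yaw":-0.1,"grip":140},
    {"offset":[0,-0.06,0],"yaw":-0.1,"grip":140},
    {"offset":[0,-0.06,0],"yaw":-0.1,"grip":140},
    {"offset":[0,-0.06,0],"yaw":-0.1,"grip":140},
    {"offset":[0,0,0],"yaw":0,"grip":140},
    {"offset":[0,0,0],"yaw":0,"grip":140},
    {"offset":[0,0,0],"yaw":0,"grip":140},
    {"offset":[0,0,0],"yaw":0,"grip":140},
    {"offset":[0,0,0],"yaw":0,"grip":140}
  ]
}}

```text
clock: 21.85
tool_pos: [573.6, 27.8, 138.4]
eef_rot: [[0.0, 1.0, 0.023], [0.0, 0.023, -1.0], [-1.0, 0.0, -0.0]]
ft_force: [-2.3, 0.1, 1.5]
finger_gap: 38.4
```

```bash
python3 s.py
```

```text
t 21.85 p [573.6  27.8 138.4] bearing -0.04 q_tool -0.22 r 159.9 yawerr(tool-handle) 0.017
F tang(cw+) -2.27 rad 0.21 z 1.45 Mz-like [-0.02  0.55  0.  ] j7 0.23 gap 38.4
```

Request:
{"op": "drive_tool", "data": {
  "motion": [
    {"offset":[0,-0.06,0],"yaw":-0.12,"grip":140},
    {"offset":[0,-0.06,0],"yaw":-0.12,"grip":140},
    {"offset":[0,-0.06,0],"yaw":-0.12,"grip":140},
    {"offset":[0,-0.06,0],"yaw":-0.12,"grip":140},
    {"offset":[0,-0.06,0],"yaw":-0.12,"grip":140},
    {"offset":[0,-0.06,0],"yaw":-0.12,"grip":140},
    {"offset":[0,0,0],"yaw":0,"grip":140},
    {"offset":[0,0,0],"yaw":0,"grip":140},
    {"offset":[0,0,0],"yaw":0,"grip":140},
    {"offset":[0,0,0],"yaw":0,"grip":140}
  ]
}}

```text
clock: 22.85
tool_pos: [562.8, 27.1, 138.3]
eef_rot: [[-0.0, 0.995, 0.098], [-0.0, 0.098, -0.995], [-1.0, -0.0, 0.0]]
ft_force: [-0.3, 0.0, 0.4]
finger_gap: 38.5
```

```bash
python3 s.py; python3 -c "
from h import *
look('w7')"
```

```text
t 22.85 p [562.8  27.1 138.3] bearing -0.108 q_tool -0.288 r 160.1 yawerr(tool-handle) 0.009
F tang(cw+) -0.32 rad 0.08 z 0.38 Mz-like [ 0.02 -0.01 -0.01] j7 0.29 gap 38.5
```

View pics/w7.png

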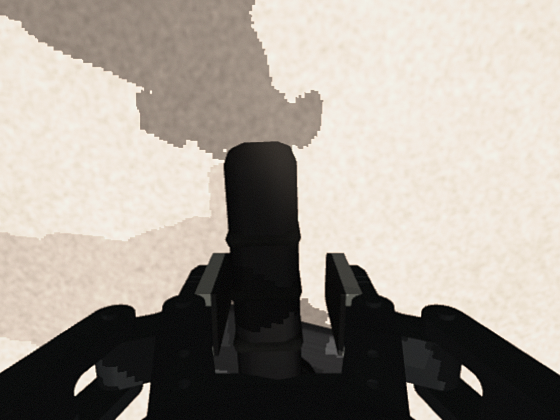

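Request:
{"op": "drive_tool", "data": {
  "motion": [
    {"offset":[0,0,0],"yaw":0,"grip":140},
    {"offset":[0,0,0],"yaw":0,"grip":140},
    {"offset":[0,0,0],"yaw":0,"grip":140},
    {"offset":[0,0.056,0],"yaw":0.1,"grip":140},
    {"offset":[0,0.056,0],"yaw":0.1,"grip":140},
    {"offset":[0,0.056,0],"yaw":0.1,"grip":140},
    {"offset":[0,0.056,0],"yaw":0.1,"grip":140},
    {"offset":[0,0.056,0],"yaw":0.1,"grip":140},
    {"offset":[0,0.056,0],"yaw":0.1,"grip":140},
    {"offset":[0,0.056,0],"yaw":0.1,"grip":140}
  ]
}}

```text
clock: 23.9
tool_pos: [574.1, 27.9, 138.2]
eef_rot: [[-0.001, 1.0, 0.024], [0.0, 0.024, -1.0], [-1.0, -0.001, -0.0]]
ft_force: [-6.1, -0.3, 4.7]
finger_gap: 38.5
```

```bash
python3 s.py
```

```text
t 23.9 p [574.1  27.9 138.2] bearing -0.037 q_tool -0.217 r 160.0 yawerr(tool-handle) 0.012
F tang(cw+) -6.07 rad -0.11 z 4.71 Mz-like [0.06 1.33 0.02] j7 0.23 gap 38.5
```

Request:
{"op": "drive_tool", "data": {
  "motion": [
    {"offset":[0,0.056,0],"yaw":0.1,"grip":140},
    {"offset":[0,0.056,0],"yaw":0.1,"grip":140},
    {"offset":[0,0.056,0],"yaw":0.1,"grip":140},
    {"offset":[0,0.056,0],"yaw":0.1,"grip":140},
    {"offset":[0,0.056,0],"yaw":0.1,"grip":140},
    {"offset":[0,0.056,0],"yaw":0.1,"grip":140},
    {"offset":[0,0.056,0],"yaw":0.1,"grip":140},
    {"offset":[0,0.056,0],"yaw":0.1,"grip":140},
    {"offset":[0,0.056,0],"yaw":0.1,"grip":140},
    {"offset":[0,0.056,0],"yaw":0.1,"grip":140}
  ]
}}

```text
clock: 24.9
tool_pos: [590.1, 27.7, 138.1]
eef_rot: [[-0.003, 0.997, -0.08], [0.001, -0.08, -0.997], [-1.0, -0.003, -0.0]]
ft_force: [-10.4, 1.1, 6.4]
finger_gap: 38.6
```

```bash
python3 s.py
```

```text
t 24.9 p [590.1  27.7 138.1] bearing 0.063 q_tool -0.117 r 160.0 yawerr(tool-handle) 0.017
F tang(cw+) -10.5 rad 0.39 z 6.39 Mz-like [0.23 2.07 0.05] j7 0.15 gap 38.6
```

Request:
{"op": "drive_tool", "data": {
  "motion": [
    {"offset":[0,0.065,0],"yaw":0.11,"grip":140},
    {"offset":[0,0.065,0],"yaw":0.11,"grip":140},
    {"offset":[0,0.065,0],"yaw":0.11,"grip":140},
    {"offset":[0,0.065,0],"yaw":0.11,"grip":140},
    {"offset":[0,0.065,0],"yaw":0.11,"grip":140},
    {"offset":[0,0.065,0],"yaw":0.11,"grip":140},
    {"offset":[0,0.065,0],"yaw":0.11,"grip":140},
    {"offset":[0,0.065,0],"yaw":0.11,"grip":140},
    {"offset":[0,0.065,0],"yaw":0.11,"grip":140},
    {"offset":[0,0.065,0],"yaw":0.11,"grip":140}
  ]
}}

```text
clock: 25.9
tool_pos: [610.1, 25.3, 138.1]
eef_rot: [[-0.002, 0.981, -0.194], [0.001, -0.194, -0.981], [-1.0, -0.002, -0.0]]
ft_force: [0.2, -0.1, -0.4]
finger_gap: 38.1
```

```bash
python3 s.py
```

```text
t 25.9 p [610.1  25.3 138.1] bearing 0.189 q_tool 0.009 r 160.1 yawerr(tool-handle) 0.007
F tang(cw+) 0.22 rad -0.03 z -0.38 Mz-like [ 0.01 -0.04 -0.02] j7 0.06 gap 38.1
```

```bash
python3 -c "
from h import *
look('w8'); look('s8','scene')
a=cv2.imread('pics/w8.png'); b=cv2.imread('pics/s8.png')[110:320,170:450]
cv2.imwrite('pics/c8.png',np.hstack([cv2.resize(a,(400,300)),cv2.resize(b,(400,300),interpolation=cv2.INTER_CUBIC)]))
for l in ['grip','lever_tip']:
    d=r.tip_of(l,'scene'); print(l,[(np.round(x['position'],1).tolist(),round(x['conf'],2)) for x in d[:1]])
"
```

```text
grip [([605.9, 26.2, 155.2], 0.78)]
lever_tip [([561.0, -157.4, 186.1], 0.49)]
```

View pics/c8.png

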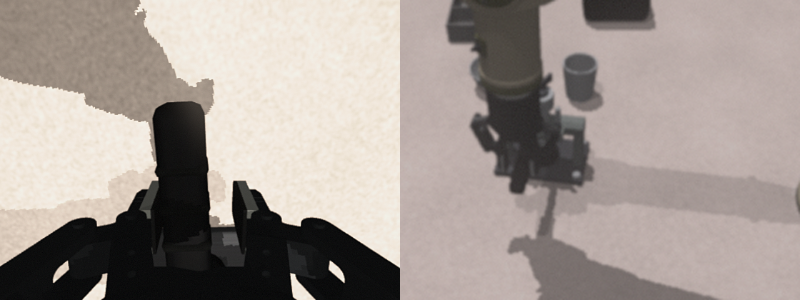

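```bash
python3 s.py
```

```text
t 26.1 p [610.9  25.2 138.2] bearing 0.194 q_tool 0.014 r 160.2 yawerr(tool-handle) 0.0
F tang(cw+) -2.33 rad -0.2 z -0.02 Mz-like [ 0.13  0.28 -0.04] j7 0.06 gap 38.5
```

Request:
{"op": "drive_tool", "data": {
  "motion": [
    {"offset":[0,0,0],"yaw":0,"grip":140},
    {"offset":[0,0,0],"yaw":0,"grip":140},
    {"offset":[0,0,0],"yaw":0,"grip":140},
    {"offset":[0,0,0],"yaw":0,"grip":140},
    {"offset":[0,0,0],"yaw":0,"grip":140},
    {"offset":[0,0,0],"yaw":0,"grip":140},
    {"offset":[0,0.056,0],"yaw":0.1,"grip":140},
    {"offset":[0,0.056,0],"yaw":0.1,"grip":140},
    {"offset":[0,0.056,0],"yaw":0.1,"grip":140},
    {"offset":[0,0.056,0],"yaw":0.1,"grip":140}
  ]
}}

```text
clock: 27.1
tool_pos: [616.8, 23.7, 138.2]
eef_rot: [[-0.001, 0.972, -0.235], [0.0, -0.235, -0.972], [-1.0, -0.001, 0.0]]
ft_force: [-5.8, 1.4, 2.9]
finger_gap: 38.3
```

```bash
python3 s.py
```

```text
t 27.1 p [616.8  23.7 138.2] bearing 0.232 q_tool 0.052 r 160.0 yawerr(tool-handle) 0.005
F tang(cw+) -6.0 rad 0.02 z 2.87 Mz-like [ 0.36  1.31 -0.  ] j7 0.03 gap 38.3
```

Request:
{"op": "drive_tool", "data": {
  "motion": [
    {"offset":[0,0.056,0],"yaw":0.1,"grip":140},
    {"offset":[0,0.056,0],"yaw":0.1,"grip":140},
    {"offset":[0,0.056,0],"yaw":0.1,"grip":140},
    {"offset":[0,0.056,0],"yaw":0.1,"grip":140},
    {"offset":[0,0.056,0],"yaw":0.1,"grip":140},
    {"offset":[0,0.056,0],"yaw":0.1,"grip":140},
    {"offset":[0,0,0],"yaw":0,"grip":140},
    {"offset":[0,0,0],"yaw":0,"grip":140},
    {"offset":[0,0,0],"yaw":0,"grip":140},
    {"offset":[0,0,0],"yaw":0,"grip":140}
  ]
}}

```text
clock: 28.1
tool_pos: [626.2, 21.2, 138.1]
eef_rot: [[-0.002, 0.955, -0.295], [0.001, -0.295, -0.955], [-1.0, -0.002, 0.0]]
ft_force: [-7.1, 2.1, 2.7]
finger_gap: 39.0
```

```bash
python3 s.py
```

```text
t 28.1 p [626.2  21.2 138.1] bearing 0.293 q_tool 0.113 r 160.0 yawerr(tool-handle) 0.007
F tang(cw+) -7.41 rad -0.09 z 2.66 Mz-like [0.49 1.52 0.1 ] j7 -0.02 gap 39.0
```

Request:
{"op": "drive_tool", "data": {
  "motion": [
    {"offset":[0,0,0],"yaw":0,"grip":140},
    {"offset":[0,0,0],"yaw":0,"grip":140},
    {"offset":[0,0.056,0],"yaw":0.1,"grip":140},
    {"offset":[0,0.056,0],"yaw":0.1,"grip":140},
    {"offset":[0,0.056,0],"yaw":0.1,"grip":140},
    {"offset":[0,0.056,0],"yaw":0.1,"grip":140},
    {"offset":[0,0.056,0],"yaw":0.1,"grip":140},
    {"offset":[0,0.056,0],"yaw":0.1,"grip":140},
    {"offset":[0,0.056,0],"yaw":0.1,"grip":140},
    {"offset":[0,0.056,0],"yaw":0.1,"grip":140}
  ]
}}

```text
clock: 29.1
tool_pos: [638.3, 17.0, 138.1]
eef_rot: [[-0.003, 0.927, -0.375], [0.001, -0.375, -0.927], [-1.0, -0.004, 0.0]]
ft_force: [-10.6, 1.9, 5.3]
finger_gap: 38.2
```

```bash
python3 s.py
```

```text
t 29.1 p [638.3  17.  138.1] bearing 0.373 q_tool 0.193 r 160.0 yawerr(tool-handle) 0.011
F tang(cw+) -10.6 rad -2.08 z 5.28 Mz-like [0.62 2.29 0.13] j7 -0.09 gap 38.2
```

Request:
{"op": "drive_tool", "data": {
  "motion": [
    {"offset":[0,0.056,0],"yaw":0.1,"grip":140},
    {"offset":[0,0.056,0],"yaw":0.1,"grip":140},
    {"offset":[0,0.056,0],"yaw":0.1,"grip":140},
    {"offset":[0,0.056,0],"yaw":0.1,"grip":140},
    {"offset":[0,0,0],"yaw":0,"grip":140},
    {"offset":[0,0,0],"yaw":0,"grip":140},
    {"offset":[0,0,0],"yaw":0,"grip":140},
    {"offset":[0,0,0],"yaw":0,"grip":140},
    {"offset":[0,0,0],"yaw":0,"grip":140},
    {"offset":[0,0,0],"yaw":0,"grip":140}
  ]
}}

```text
clock: 30.1
tool_pos: [644.5, 14.4, 138.1]
eef_rot: [[-0.003, 0.911, -0.413], [0.001, -0.413, -0.911], [-1.0, -0.003, 0.0]]
ft_force: [-10.8, 2.5, 5.1]
finger_gap: 38.3
```

```bash
python3 s.py
```

```text
t 30.1 p [644.5  14.4 138.1] bearing 0.415 q_tool 0.235 r 160.0 yawerr(tool-handle) 0.01
F tang(cw+) -10.85 rad -2.04 z 5.1 Mz-like [0.63 2.16 0.19] j7 -0.12 gap 38.3
```

Request:
{"op": "drive_tool", "data": {
  "motion": [
    {"offset":[0,-0.112,0.001],"yaw":-0.2,"grip":140},
    {"offset":[0,-0.112,0.001],"yaw":-0.2,"grip":140},
    {"offset":[0,-0.112,0.001],"yaw":-0.2,"grip":140},
    {"offset":[0,-0.112,0.001],"yaw":-0.2,"grip":140},
    {"offset":[0,-0.112,0.001],"yaw":-0.2,"grip":140},
    {"offset":[0,-0.112,0.001],"yaw":-0.2,"grip":140},
    {"offset":[0,-0.112,0.001],"yaw":-0.2,"grip":140},
    {"offset":[0,-0.112,0.001],"yaw":-0.2,"grip":140},
    {"offset":[0,-0.112,0.001],"yaw":-0.2,"grip":140},
    {"offset":[0,-0.112,0.001],"yaw":-0.2,"grip":140}
  ]
}}

```text
clock: 31.1
tool_pos: [613.9, 24.4, 138.4]
eef_rot: [[0.001, 0.977, -0.213], [-0.0, -0.213, -0.977], [-1.0, 0.001, 0.0]]
ft_force: [-1.0, 0.1, -0.8]
finger_gap: 38.7
```

```bash
python3 s.py
```

```text
t 31.1 p [613.9  24.4 138.4] bearing 0.214 q_tool 0.034 r 160.1 yawerr(tool-handle) 0.001
F tang(cw+) -0.95 rad -0.13 z -0.75 Mz-like [ 0.04  0.12 -0.02] j7 0.04 gap 38.7
```

Request:
{"op": "drive_tool", "data": {
  "motion": [
    {"offset":[0,-0.1,0],"yaw":-0.18,"grip":140},
    {"offset":[0,-0.1,0],"yaw":-0.18,"grip":140},
    {"offset":[0,0,0],"yaw":0,"grip":140},
    {"offset":[0,0,0],"yaw":0,"grip":140},
    {"offset":[0,0.1,0],"yaw":0.18,"grip":140},
    {"offset":[0,0.1,0],"yaw":0.18,"grip":140},
    {"offset":[0,0.08,0],"yaw":0.14,"grip":140},
    {"offset":[0,0.03,0],"yaw":0.05,"grip":140},
    {"offset":[0,0.03,0],"yaw":0.05,"grip":140},
    {"offset":[0,0.03,0],"yaw":0.05,"grip":140}
  ]
}}

```text
clock: 32.1
tool_pos: [618.5, 23.5, 138.2]
eef_rot: [[-0.002, 0.97, -0.245], [0.0, -0.245, -0.97], [-1.0, -0.002, 0.0]]
ft_force: [-7.1, 0.8, 5.1]
finger_gap: 38.4
```

```bash
python3 s.py
```

```text
t 32.1 p [618.5  23.5 138.2] bearing 0.243 q_tool 0.063 r 160.2 yawerr(tool-handle) 0.005
F tang(cw+) -7.12 rad -0.98 z 5.07 Mz-like [0.13 1.54 0.11] j7 0.02 gap 38.4
```

Request:
{"op": "drive_tool", "data": {
  "motion": [
    {"offset":[0,0,0],"yaw":0,"grip":140},
    {"offset":[0,0,0],"yaw":0,"grip":140},
    {"offset":[0,0,0],"yaw":0,"grip":140},
    {"offset":[0,0,0],"yaw":0,"grip":140},
    {"offset":[0,0,0],"yaw":0,"grip":140},
    {"offset":[0,0.028,0],"yaw":0.05,"grip":140},
    {"offset":[0,0.028,0],"yaw":0.05,"grip":140},
    {"offset":[0,0.028,0],"yaw":0.05,"grip":140},
    {"offset":[0,0.028,0],"yaw":0.05,"grip":140},
    {"offset":[0,0.028,0],"yaw":0.05,"grip":140}
  ]
}}

```text
clock: 33.1
tool_pos: [622.2, 22.5, 138.2]
eef_rot: [[-0.002, 0.963, -0.27], [0.0, -0.27, -0.963], [-1.0, -0.002, 0.0]]
ft_force: [-8.5, 0.3, 6.5]
finger_gap: 38.4
```

```bash
python3 s.py
```

```text
t 33.1 p [622.2  22.5 138.2] bearing 0.267 q_tool 0.087 r 160.1 yawerr(tool-handle) 0.007
F tang(cw+) -8.24 rad -1.98 z 6.46 Mz-like [0.19 1.84 0.14] j7 -0.0 gap 38.4
```

Request:
{"op": "drive_tool", "data": {
  "motion": [
    {"offset":[0,0.056,0],"yaw":0.1,"grip":140},
    {"offset":[0,0.056,0],"yaw":0.1,"grip":140},
    {"offset":[0,0.056,0],"yaw":0.1,"grip":140},
    {"offset":[0,0.056,0],"yaw":0.1,"grip":140},
    {"offset":[0,0.056,0],"yaw":0.1,"grip":140},
    {"offset":[0,0.056,0],"yaw":0.1,"grip":140},
    {"offset":[0,0.056,0],"yaw":0.1,"grip":140},
    {"offset":[0,0.056,0],"yaw":0.1,"grip":140},
    {"offset":[0,0.056,0],"yaw":0.1,"grip":140},
    {"offset":[0,0.056,0],"yaw":0.1,"grip":140}
  ]
}}

```text
clock: 34.1
tool_pos: [637.7, 17.4, 138.1]
eef_rot: [[-0.004, 0.929, -0.369], [0.001, -0.369, -0.929], [-1.0, -0.004, 0.001]]
ft_force: [-10.3, 0.9, 8.1]
finger_gap: 38.3
```

```bash
python3 s.py
```

```text
t 34.1 p [637.7  17.4 138.1] bearing 0.369 q_tool 0.189 r 160.2 yawerr(tool-handle) 0.01
F tang(cw+) -9.95 rad -2.93 z 8.13 Mz-like [0.34 2.29 0.16] j7 -0.09 gap 38.3
```

Request:
{"op": "drive_tool", "data": {
  "motion": [
    {"offset":[0,0.056,0],"yaw":0.1,"grip":140},
    {"offset":[0,0.056,0],"yaw":0.1,"grip":140},
    {"offset":[0,0.056,0],"yaw":0.1,"grip":140},
    {"offset":[0,0.056,0],"yaw":0.1,"grip":140},
    {"offset":[0,0.056,0],"yaw":0.1,"grip":140},
    {"offset":[0,0,0],"yaw":0,"grip":140},
    {"offset":[0,0,0],"yaw":0,"grip":140},
    {"offset":[0,0,0],"yaw":0,"grip":140},
    {"offset":[0,-0.056,0],"yaw":-0.1,"grip":140},
    {"offset":[0,-0.056,0],"yaw":-0.1,"grip":140}
  ]
}}

```text
clock: 35.1
tool_pos: [642.8, 15.5, 138.2]
eef_rot: [[-0.002, 0.918, -0.398], [0.0, -0.398, -0.918], [-1.0, -0.002, 0.001]]
ft_force: [-7.7, -0.3, 5.0]
finger_gap: 38.4
```

Request:
{"op": "drive_tool", "data": {
  "motion": [
    {"offset":[0,-0.056,0],"yaw":-0.1,"grip":140},
    {"offset":[0,-0.056,0],"yaw":-0.1,"grip":140},
    {"offset":[0,-0.056,0],"yaw":-0.1,"grip":140},
    {"offset":[0,-0.056,0],"yaw":-0.1,"grip":140},
    {"offset":[0,-0.056,0],"yaw":-0.1,"grip":140},
    {"offset":[0,-0.056,0],"yaw":-0.1,"grip":140},
    {"offset":[0,-0.056,0],"yaw":-0.1,"grip":140},
    {"offset":[0,-0.056,0],"yaw":-0.1,"grip":140},
    {"offset":[0,-0.056,0],"yaw":-0.1,"grip":140},
    {"offset":[0,-0.056,0],"yaw":-0.1,"grip":140}
  ]
}}

```text
clock: 36.1
tool_pos: [627.8, 21.1, 138.2]
eef_rot: [[-0.0, 0.954, -0.299], [-0.0, -0.299, -0.954], [-1.0, 0.0, 0.0]]
ft_force: [-2.4, -1.5, 0.3]
finger_gap: 38.7
```

Request:
{"op": "drive_tool", "data": {
  "motion": [
    {"offset":[0,-0.056,0],"yaw":-0.1,"grip":140},
    {"offset":[0,-0.056,0],"yaw":-0.1,"grip":140},
    {"offset":[0,-0.056,0],"yaw":-0.1,"grip":140},
    {"offset":[0,-0.056,0],"yaw":-0.1,"grip":140},
    {"offset":[0,-0.056,0],"yaw":-0.1,"grip":140},
    {"offset":[0,-0.056,0],"yaw":-0.1,"grip":140},
    {"offset":[0,-0.056,0],"yaw":-0.1,"grip":140},
    {"offset":[0,-0.056,0],"yaw":-0.1,"grip":140},
    {"offset":[0,-0.056,0],"yaw":-0.1,"grip":140},
    {"offset":[0,-0.056,0],"yaw":-0.1,"grip":140}
  ]
}}

```text
clock: 37.1
tool_pos: [611.7, 25.7, 138.4]
eef_rot: [[0.0, 0.98, -0.197], [0.0, -0.197, -0.98], [-1.0, 0.0, -0.0]]
ft_force: [-0.0, -0.3, -0.1]
finger_gap: 38.3
```

```bash
python3 s.py
```

```text
t 37.1 p [611.7  25.7 138.4] bearing 0.199 q_tool 0.019 r 160.8 yawerr(tool-handle) -0.001
F tang(cw+) 0.06 rad -0.34 z -0.13 Mz-like [-0.03  0.14  0.02] j7 0.06 gap 38.3
```

Request:
{"op": "drive_tool", "data": {
  "motion": [
    {"offset":[0,-0.08,0],"yaw":0,"grip":140},
    {"offset":[0,-0.08,0],"yaw":0,"grip":140},
    {"offset":[0,0,0],"yaw":0,"grip":140},
    {"offset":[0,0,0],"yaw":0,"grip":140},
    {"offset":[-0.2,0,0],"yaw":0,"grip":140},
    {"offset":[-0.6,0,0],"yaw":0,"grip":140},
    {"offset":[-0.9,0,0],"yaw":0,"grip":140},
    {"offset":[-0.9,0,0],"yaw":0,"grip":140},
    {"offset":[-0.9,0,0],"yaw":0,"grip":140},
    {"offset":[0,0,0],"yaw":0,"grip":140}
  ]
}}

```text
clock: 38.1
tool_pos: [608.8, 25.7, 247.8]
eef_rot: [[0.006, 0.98, -0.198], [0.0, -0.198, -0.98], [-1.0, 0.006, -0.002]]
ft_force: [0.6, 0.2, 0.2]
finger_gap: 38.6
```

```bash
python3 s.py; python3 -c "
from h import *
look('w9'); look('t9','top')
for c in ['wrist','top']:
  for l in ['grip','lever_tip','spare_socket','steel_cup','steel_bowl','screwdriver']:
    d=r.tip_of(l,c); print(c,l,[(np.round(x['position'],1).tolist(),round(x['conf'],2)) for x in d[:1]])
a=cv2.imread('pics/w9.png'); b=cv2.imread('pics/t9.png')[150:260,230:430]
cv2.imwrite('pics/c9.png',np.hstack([cv2.resize(a,(400,300)),cv2.resize(b,(400,300),interpolation=cv2.INTER_CUBIC)]))
"
```

```text
t 38.1 p [608.8  25.7 247.8] bearing 0.181 q_tool 0.001 r 160.3 yawerr(tool-handle) 0.019
F tang(cw+) 0.55 rad 0.33 z 0.23 Mz-like [-0.03  0.02  0.03] j7 0.0 gap 38.6
wrist grip [([600.7, 30.2, 156.5], 0.93)]
wrist lever_tip []
wrist spare_socket []
wrist steel_cup []
wrist steel_bowl []
wrist screwdriver []
top grip [([601.2, 26.2, 156.3], 0.61)]
top lever_tip [([563.8, -156.9, 182.7], 0.52)]
top spare_socket [([486.5, 260.2, 4.0], 0.51)]
top steel_cup [([504.3, -339.3, -2.7], 0.65)]
top steel_bowl [([683.4, -370.5, 3.8], 0.63)]
top screwdriver [([614.5, 329.6, -0.8], 0.89)]
```

View pics/c9.png

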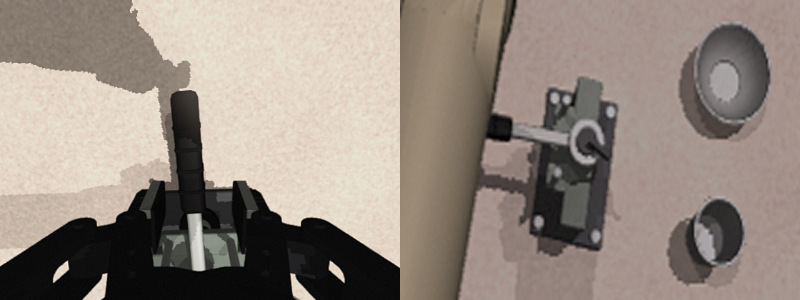

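```bash
python3 -c "
from station import r
print(r.sign_off())"
```

```text
the job is handed in; nothing more can be done
None
```

I flipped the lever to tighten, free-wheeled the handle back, then tightened the clamp until about 11 N at the grip. I then let go and handed in at 38 s, without being able to measure the force left on the foot.

**On the way**
- **Lever:** I pushed it to its end stop, where it resisted with about 11 N. The last images put it at about 0.90 rad.
- **Swing back:** the handle went to about -0.46 rad. The only forces I felt were under 1 N, read while the handle stood still, not while it swung.
- **Tightening:** the foot landed near the end of the first clockwise stroke. On the second stroke the push rose at about 22 N per rad, as expected, to about 11 N. The highest reading was 11.2 N, but only the end of each move was read.

**Last checks**
- **Clearance:** the gripper is about 110 mm above the grip bar and feels no force.
- **Things around it:** the socket, screwdriver, cup and bowl are within about 5 mm of where they first showed.

**What disagreed**
- **Lost push:** during a re-tightening stroke the push suddenly dropped to zero, and the handle had moved on by about one tooth (0.26 rad). I think the ratchet skipped a tooth. I tightened again to about 11 N and let go slowly.
- **Spring-back:** the handle came back about 0.1 to 0.2 rad when released, more than the "little" described.
- **Remaining press force:** a re-push after an earlier release began turning the screw at about 8 N. From that I estimate 140 to 200 N left on the foot, so the margin over 130 N is thin.

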